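# Pack the red bauble set in its gift boxes

## Robot

A 6-joint arm with a two-finger parallel gripper is mounted at the origin on the work surface. World frame = base frame: x ahead of the robot, y to its left, z up, the work surface at z = 0. Lengths are in m, angles in rad, forces in N, time in s.
With the tool pointing down it reaches from about 0.35 to 0.85 m from the base axis. Payload 8.1 kg.
Tool frame: the origin (TCP) lies at the centre of the arm's flange, where the gripper is bolted on; the fingertips stand 186 mm ahead of it and the grasp point (between the pads) lies 167 mm ahead of it; z points along the fingers, y is the line along which they close (so a half turn about z gives the same grasp; the last joint's range is limited). The gripper opens to 93 mm and grips with 3 to 60 N. Pads are 15 mm wide; open, the fingers measure 128 mm over their backs; the gripper's body (75 mm by 188 mm) begins 65 mm behind the grasp point.
Start: joints at [1.081, 0.13, 1.488, -0, 1.523, -0.085], TCP at [0.236, 0.552, 0.405] pointing down, gripper open.
Joint ranges: [-2.96, 2.96], [-0.89, 2.26], [0.02, 2.5], [-1.34, 4.48], [0, 2.73], [-2.66, 2.66]. Speed limits (rad/s): [2.39, 2.39, 2.79, 3.14, 3.14, 3.14].

## Interface

Orientations are given as a rotation vector (axis times angle).
In Python, from plant import read_state, read_camera, camera_params, robot gives the robot as it stands.
- The arm moves only by the tool carry_out, never from a script. Its argument "targets" is a list of rows, each an object of numbers: "hand": the opening in per cent of the stroke, from 0 (shut) to 100 (fully open); "x", "y", "z": the shift along the tool's x, y, z in m; "ax", "ay", "az": the turn, a rotation vector about the tool's x, y, z in rad. In form: [{"hand": .., "x": .., "y": .., "z": .., "ax": .., "ay": .., "az": ..}, ...]. A call has 1 to 8 rows; each row is the pose to reach, as a shift and turn from the pose commanded when the call began, along the tool's axes at that moment; what a row does not reach only later rows make up. A row lasts 1/8 s, in which the tool goes at most 62.5 mm and 10.7 degrees, less where a joint would pass 70% of its speed; a pose out of reach is approached as far as the arm can. A call with a gripper value outside its range is refused whole. The fingers move at their own pace and stop on an object; "newtons" is the grip in N (left out, the last holds). Time passes only in rows, so rows that repeat a pose let the fingers close. It gives the time, the measured TCP pose, the force, the opening and the grip force at its end, in the units of the state.
- read_state(): the state, without advancing time (a new reading comes with each control period).
- read_camera(name): name is "scene" or "top" or "wrist"; returns (picture, depth): 480x640x3 uint8, blue, green, red; 480x640 float32, m along the optical axis (not along the pixel's ray), 0 where there is no reading.
- camera_params(name): a dict with "fx", "fy", "cx", "cy" (pixels), "k1" (the pictures are not rectified: a ray, as slopes to the right and down, at radius r is drawn at 1 + k1 r^2 times it, then the intrinsics apply), "position" and "rotation" of the camera in the world. Camera axes: x right, y up, looking along -z (the intrinsics and any distortion apply to the point x, -y, -z); pixel columns grow to the right and rows downward; lengths in m; the calibration is good to about 2 mm. A picture is of the moment at which its call begins: read the wrist's pose just before it. camera_params takes no time and is no camera call; for the wrist camera it gives the pose at the moment of the call.
- robot.close_job(): hands the job in; it is judged then, once.
The state is a dict: "t": time; "q": joint angles; "dq": joint speeds; "joint_torque": joint torques, N m; "tool_pos": TCP position; "orientation": TCP orientation; "force": force on the tool from outside, world axes, zero at the start; "wrist_torque": the same for the moment, N m; "opening": finger opening in m; "gripper_force": force on a finger pad.
Only numpy, scipy, OpenCV 4.12 (cv2) and the standard library are available. Lean on these libraries where they do the work, as an engineer would, in place of code of your own. Each camera call takes 0.05 s, during which the arm holds its last target. There are 200 camera calls.

## Task

Pack the set of three red glass baubles: set each one, cap up, into the hole of the gift box made for its size, the small one in the small box, the medium in the medium and the large in the large. They are thin glass, so set them down gently and never let one fall; leave the blue and the green bauble standing on their cork rings.

Things in the scene. Friction and masses are not known exactly. Their poses are not given: they have to be found in the camera images.
- red_small_center (a point): Centre of the small red bauble: a hard ball 40 mm in diameter, 15 to 55 g, thin gold band above its middle, gold cap 14 mm wide on top (cap and loop reach 11 mm above the ball). z axis: up through the cap. It stands loose on a fixed cork ring 22 mm high, 36 mm across, whose top is 16 mm below the ball's centre. Pinch it across the middle; fingertips may reach 14 mm below its centre.
- red_medium_center (a point): Centre of the medium red bauble: a hard ball 50 mm in diameter, 15 to 55 g, thin gold band above its middle, gold cap 14 mm wide on top (cap and loop reach 11 mm above the ball). z axis: up through the cap. It stands loose on a fixed cork ring 22 mm high, 45 mm across, whose top is 20 mm below the ball's centre. Pinch it across the middle; fingertips may reach 14 mm below its centre.
- red_large_center (a point): Centre of the large red bauble: a hard ball 60 mm in diameter, 15 to 55 g, thin gold band above its middle, gold cap 14 mm wide on top (cap and loop reach 11 mm above the ball). z axis: up through the cap. It stands loose on a fixed cork ring 22 mm high, 54 mm across, whose top is 24 mm below the ball's centre. Pinch it across the middle; fingertips may reach 14 mm below its centre.
- blue_center (a point): Centre of the blue bauble, 50 mm in diameter, otherwise made and standing on a cork ring like the red ones. It is not part of the red set.
- green_center (a point): Centre of the green bauble, 60 mm in diameter, otherwise made and standing on a cork ring like the red ones. It is not part of the red set.
- pocket_small (a point): Centre of the round hole in the flat white top of the small gift box, level with that top. The box is brown card, 76 mm square (edges along this point's x, y), 30 mm high, fixed on a cardboard sheet 3 mm thick. The hole is 24 mm wide, dark inside; the 40 mm bauble sits in it like an egg in a cup, centres itself, its centre then 16 mm above this point.
- pocket_medium (a point): Centre of the round hole in the flat white top of the medium gift box, level with that top. The box is brown card, 90 mm square (edges along this point's x, y), 30 mm high, fixed on a cardboard sheet 3 mm thick. The hole is 30 mm wide, dark inside; the 50 mm bauble sits in it like an egg in a cup, centres itself, its centre then 20 mm above this point.
- pocket_large (a point): Centre of the round hole in the flat white top of the large gift box, level with that top. The box is brown card, 104 mm square (edges along this point's x, y), 30 mm high, fixed on a cardboard sheet 3 mm thick. The hole is 36 mm wide, dark inside; the 60 mm bauble sits in it like an egg in a cup, centres itself, its centre then 24 mm above this point.
Things that resemble listed ones, but are neither listed nor needed, are in the scene too. Leave any pink look-alike of the part that bears red_medium_center alone.

How it is judged:
By the outcome, as a careful person would: the job done as asked, in the order asked, and still so for the second after the job is handed in, with the robot touching nothing.
It also fails if it takes over 96 s, if anything falls off the work surface, if the arm or the gripper's body presses on something with over 40 N, if the wrist force passes 120 N, or if a joint passes its speed limit or range.

## Working session

There is one attempt and no reset: what is moved stays moved. The work goes in short steps, Python scripts to look and compute and a tool call to move; the robot and the scene stay as the last step left them, time stands still between calls to the robot, and variables do not carry over. Pictures are saved under pics/ and viewed, at most 14 in all, crops included, and the job is handed in when it is done.

Besides the shell and the picture viewer there is one more tool, called after "Call:" by a JSON object that holds its "name" and its "arguments". carry_out: Moves the arm, as the interface text tells. Its arguments: {"type":"object","properties":{"targets":{"type":"array","items":{"type":"object","properties":{"hand":{"type":"number"},"x":{"type":"number"},"y":{"type":"number"},"z":{"type":"number"},"ax":{"type":"number"},"ay":{"type":"number"},"az":{"type":"number"}}}},"newtons":{"type":"number"}},"required":["targets"]}

```bash
mkdir -p pics; ls; python3 - <<'E'
from plant import *
import cv2,numpy as np
s=read_state();print(s)
for n in ("top","scene"):
    p,d=read_camera(n);cv2.imwrite(f"pics/{n}0.png",p);np.save(f"{n}0.npy",d);print(n,camera_params(n))
E
```

```text
pics
{'t': 0.0, 'q': array([ 1.08058956e+00,  1.31138784e-01,  1.48929234e+00,  6.12016179e-06,
        1.52303981e+00, -8.53817884e-02]), 'dq': array([ 0.00121899, -0.00235745,  0.00141383, -0.00138304,  0.00079174,
        0.00060223]), 'joint_torque': array([-4.30839987e-05, -5.59845471e+01, -4.91755807e+01,  7.69118406e-02,
        3.53105902e-02, -1.93820692e-04]), 'tool_pos': array([0.23616826, 0.55130121, 0.40369335]), 'orientation': array([-6.31456120e-01, -3.07692595e+00,  2.82583758e-03]), 'force': array([ 0.02545984, -0.21744227, -0.35594523]), 'wrist_torque': array([0.00625197, 0.02992719, 0.02376266]), 'gripper_force': 0.0, 'opening': 0.0932225439135488}
top {'fx': 519.3103806098571, 'fy': 519.3103806098571, 'cx': 325.355862242882, 'cy': 232.52773638049936, 'k1': -0.11727408727503773, 'position': array([ 0.42039533, -0.09210135,  1.24593059]), 'rotation': array([ 0.0376148 , -0.03989604, -1.54148835])}
scene {'fx': 435.899283183693, 'fy': 435.899283183693, 'cx': 317.49221156198996, 'cy': 244.34675684479646, 'k1': 0.009006899079910702, 'position': array([ 0.98621119, -0.46641896,  0.59721202]), 'rotation': array([0.80168645, 0.38153105, 0.8333759 ])}
```

View pics/top0.png

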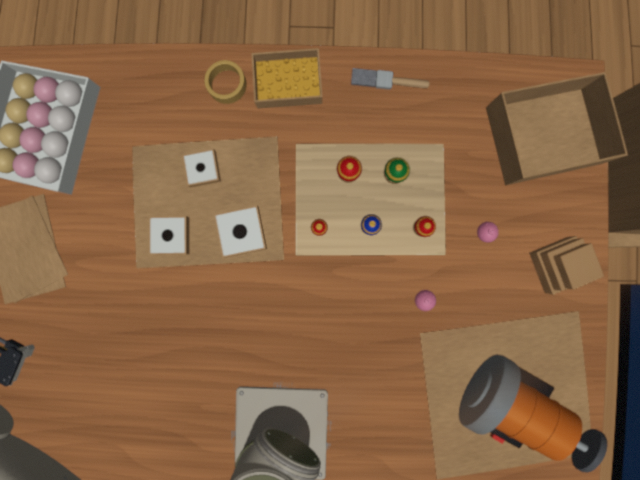

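View pics/scene0.png

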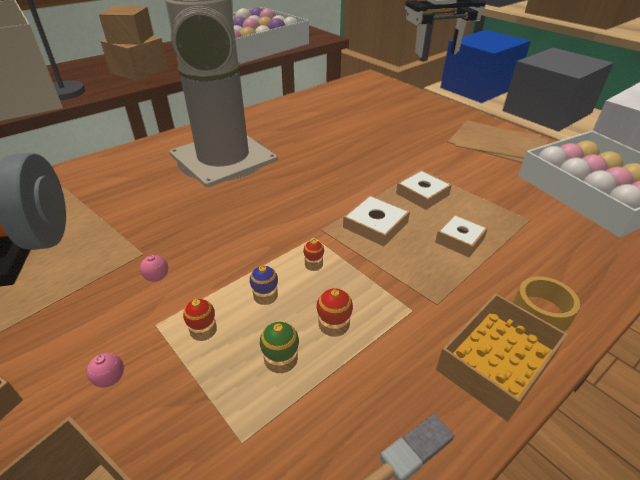

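The top view shows red large (349,168), red small (319,227), red medium (426,227), green (398,170) and blue (372,225). The pink look-alikes are at (488,232) and (426,300). The boxes are small (201,168), medium (168,236) and large (240,232).

Things that could be taken for the target:
- **Red baubles:** (319,227) is the smallest, (426,227) the medium and (349,168) the largest. I'll check this by measured diameter.
- **Pink decoys:** (488,232) and (426,300), lying without rings.

```bash
cat > h.py <<'E'
from plant import *
import cv2,numpy as np
from scipy.spatial.transform import Rotation as R
def ray(c,u,v):
    K=np.array([[c['fx'],0,c['cx']],[0,c['fy'],c['cy']],[0,0,1]])
    a=cv2.undistortPoints(np.array([[[u,v]]],float),K,np.array([c['k1'],0,0,0,0]))[0,0]
    return R.from_rotvec(c['rotation']).as_matrix()@np.array([a[0],-a[1],-1.])
def onz(c,u,v,z):
    d=ray(c,u,v);p=np.array(c['position']);return p+d*(z-p[2])/d[2]
def atdepth(c,u,v,dep):
    return np.array(c['position'])+ray(c,u,v)*dep
def redmask(p):
    h=cv2.cvtColor(p,cv2.COLOR_BGR2HSV)
    return (((h[...,0]<8)|(h[...,0]>172))&(h[...,1]>190)&(h[...,2]>60)).astype(np.uint8)*255
def blobs(m,amin):
    out=[]
    for k in cv2.findContours(m,cv2.RETR_EXTERNAL,cv2.CHAIN_APPROX_NONE)[0]:
        if cv2.contourArea(k)>amin: out.append((cv2.minEnclosingCircle(k),k))
    return out
def holes(p,amin=10):
    """dark hole contours inside white tops"""
    h=cv2.cvtColor(p,cv2.COLOR_BGR2HSV)
    w=((h[...,1]<40)&(h[...,2]>150)).astype(np.uint8)*255
    cs,hi=cv2.findContours(w,cv2.RETR_CCOMP,cv2.CHAIN_APPROX_NONE)
    return [(cv2.fitEllipse(k),cv2.minAreaRect(cs[hi[0][i][3]])) for i,k in enumerate(cs) if hi[0][i][3]>=0 and cv2.contourArea(k)>amin and len(k)>5]
E
python3 - <<'E'
from h import *
p=cv2.imread("pics/top0.png");d=np.load("top0.npy");c=camera_params("top")
for u,v in((335,200),(400,200),(260,200),(200,200),(400,285),(163,225),(222,218)):
    print((u,v),atdepth(c,u,v,np.median(d[v-2:v+3,u-2:u+3])).round(4))
m=cv2.morphologyEx(redmask(p),cv2.MORPH_CLOSE,np.ones((9,9)))
for (ct,r),k in blobs(m,80):
    if 140<ct[1]<260: print("red",np.round(ct,1),round(r,1),"diam mm",round(2*r/519*1200),onz(c,*ct,.055).round(4))
for e,b in holes(p):
    if e[0][0]<300 and 130<e[0][1]<270: print("hole",np.round(e[0],1),np.round(e[1],1),onz(c,*e[0],.033).round(4),np.round(b[1],1),round(b[2],1))
cv2.imwrite("pics/crop0.png",cv2.resize(p[140:260,290:450],None,fx=5,fy=5)[:600])
E
```

```text
(335, 200) [ 0.5608 -0.1139  0.0045]
(400, 200) [ 0.5658 -0.2707  0.003 ]
(260, 200) [0.5558 0.0665 0.0036]
(200, 200) [0.5519 0.2121 0.0047]
(400, 285) [ 0.3614 -0.2755  0.0015]
(163, 225) [0.4872 0.2914 0.0337]
(222, 218) [0.5076 0.1507 0.0343]
red [318.7 226.3] 6.0 diam mm 28 [ 0.4934 -0.0774  0.055 ]
red [424. 226.] 9.5 diam mm 44 [ 0.5011 -0.3202  0.055 ]
red [348.5 169. ] 11.3 diam mm 52 [ 0.6282 -0.1423  0.055 ]
hole [167. 235.] [13.3 14. ] [0.4639 0.2808 0.033 ] [34. 34.] 90.0
hole [239.3 231. ] [16.3 16.5] [0.4782 0.109  0.033 ] [41. 41.] 78.7
hole [199.9 166.9] [10.4 11.6] [0.6277 0.209  0.033 ] [28.6 28.9] 79.7
```

View pics/crop0.png

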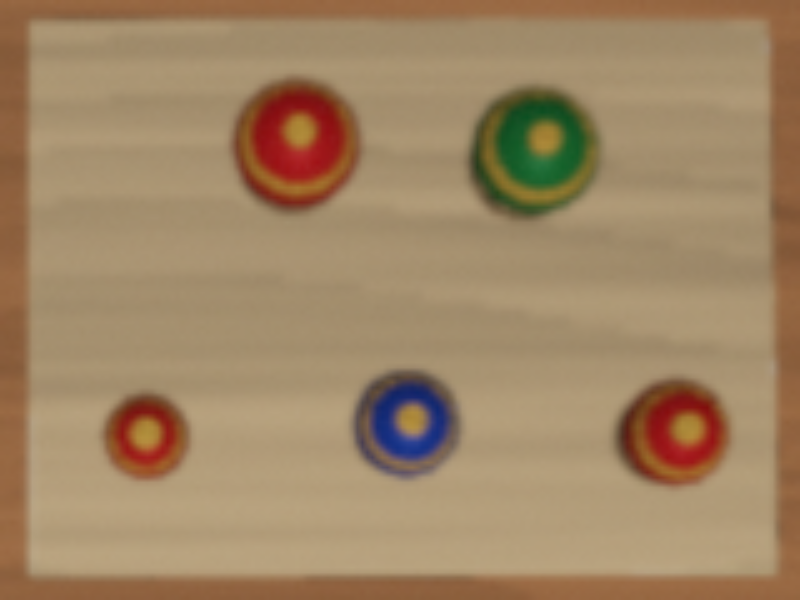

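The crop confirms the choice. The small red is at crop (146,436), the medium red at (680,430) and the large red at (296,144), and all three have gold bands and caps. I'll go in the order small, medium, large, starting above the small one.

```bash
cat >> h.py <<'E'
def plan(x,y,z,yaw=0.):
    """shift/turn in tool axes to TCP (x,y,z), pointing down, closing axis at world yaw"""
    s=read_state();M=R.from_rotvec(s['orientation']);c,sn=np.cos(yaw),np.sin(yaw)
    best=None
    for g in(1,-1):
        ty=g*np.array([c,sn,0]);tz=np.array([0,0,-1.])
        r=(M.inv()*R.from_matrix(np.c_[np.cross(ty,tz),ty,tz])).as_rotvec()
        if best is None or np.linalg.norm(r)<np.linalg.norm(best):best=r
    print("t",round(s['t'],2),"shift",M.inv().apply(np.array([x,y,z])-s['tool_pos']).round(4),"turn",best.round(4),"deg",np.degrees(np.linalg.norm(best)).round(1),"pos",s['tool_pos'].round(4),"q6",s['q'][5].round(2),"open",s['opening'].round(4))
E
python3 -c "
from h import *
plan(.4934,-.0774,.36)"
```

```text
Traceback (most recent call last):
  File "h.py", line 34, in plan
    print("t",round(s['t'],2),"shift",M.inv().apply(np.array([x,y,z])-s['tool_pos']).round(4),"turn",best.round(4),"deg",np.degrees(np.linalg.norm(best)).round(1),"pos",s['tool_pos'].round(4),"q6",s['q'][5].round(2),"open",s['opening'].round(4))
                                                                                                                                                                                                                               ^^^^^^^^^^^^^^^^^^
AttributeError: 'float' object has no attribute 'round'
```

```bash
sed -i "s/s\['opening'\].round(4)/round(s['opening'],4)/" h.py
python3 -c "
from h import *
plan(.4934,-.0774,.36)"
```

```text
t 0.1 shift [-0.484  -0.4766  0.0445] turn [-1.500e-03  8.000e-04  1.166e+00] deg 66.8 pos [0.2362 0.5513 0.4038] q6 -0.09 open 0.0931
```

Call:
{"name": "carry_out", "arguments": {"targets": [{"hand": 100, "x": -0.05, "y": -0.05, "z": 0.004, "az": 0.12}, {"hand": 100, "x": -0.1, "y": -0.1, "z": 0.008, "az": 0.25}, {"hand": 100, "x": -0.14, "y": -0.14, "z": 0.012, "az": 0.38}, {"hand": 100, "x": -0.18, "y": -0.18, "z": 0.016, "az": 0.5}, {"hand": 100, "x": -0.22, "y": -0.22, "z": 0.02, "az": 0.62}, {"hand": 100, "x": -0.26, "y": -0.26, "z": 0.024, "az": 0.75}, {"hand": 100, "x": -0.3, "y": -0.3, "z": 0.028, "az": 0.88}, {"hand": 100, "x": -0.34, "y": -0.34, "z": 0.032, "az": 1.0}]}}

```text
schema error: expected keys hand, x, y, z, ax, ay, az
```

```bash
python3 -c "
from h import *
plan(.4934,-.0774,.36)"
```

```text
t 0.1 shift [-0.484  -0.4766  0.0445] turn [-1.500e-03  8.000e-04  1.166e+00] deg 66.8 pos [0.2362 0.5513 0.4038] q6 -0.09 open 0.0931
```

Call:
{"name": "carry_out", "arguments": {"targets": [{"hand": 100, "x": -0.16, "y": -0.16, "z": 0.012, "ax": 0, "ay": 0, "az": 0.4}, {"hand": 100, "x": -0.24, "y": -0.24, "z": 0.02, "ax": 0, "ay": 0, "az": 0.8}, {"hand": 100, "x": -0.484, "y": -0.477, "z": 0.044, "ax": 0, "ay": 0, "az": 1.166}, {"hand": 100, "x": -0.484, "y": -0.477, "z": 0.044, "ax": 0, "ay": 0, "az": 1.166}, {"hand": 100, "x": -0.484, "y": -0.477, "z": 0.044, "ax": 0, "ay": 0, "az": 1.166}, {"hand": 100, "x": -0.484, "y": -0.477, "z": 0.044, "ax": 0, "ay": 0, "az": 1.166}, {"hand": 100, "x": -0.484, "y": -0.477, "z": 0.044, "ax": 0, "ay": 0, "az": 1.166}, {"hand": 100, "x": -0.484, "y": -0.477, "z": 0.044, "ax": 0, "ay": 0, "az": 1.166}]}}

```text
t: 1.1
tool_pos: [0.4249, 0.0875, 0.3726]
orientation: [2.222, 2.221, 0.001]
force: [1.7, 0.6, 0.6]
opening: 0.093
gripper_force: 0.0
```

```bash
python3 -c "
from h import *
plan(.4934,-.0774,.36)"
```

```text
t 1.1 shift [-0.1649  0.0686  0.0126] turn [ 0.0004 -0.0001 -0.0006] deg 0.0 pos [0.4249 0.0875 0.3726] q6 0.09 open 0.093
```

Call:
{"name": "carry_out", "arguments": {"targets": [{"hand": 100, "x": -0.165, "y": 0.068, "z": 0.012, "ax": 0, "ay": 0, "az": 0}, {"hand": 100, "x": -0.165, "y": 0.068, "z": 0.012, "ax": 0, "ay": 0, "az": 0}, {"hand": 100, "x": -0.165, "y": 0.068, "z": 0.012, "ax": 0, "ay": 0, "az": 0}, {"hand": 100, "x": -0.165, "y": 0.068, "z": 0.012, "ax": 0, "ay": 0, "az": 0}, {"hand": 100, "x": -0.165, "y": 0.068, "z": 0.012, "ax": 0, "ay": 0, "az": 0}]}}

```text
t: 1.72
tool_pos: [0.4925, -0.0754, 0.3602]
orientation: [-2.221, -2.22, 0.001]
force: [-0.1, -0.1, 0.5]
opening: 0.0932
gripper_force: 0.0
```

```bash
python3 - <<'E'
from h import *
plan(.4934,-.0774,.36)
c=camera_params("wrist");p,d=read_camera("wrist");print(c)
cv2.imwrite("pics/w1.png",p)
m=cv2.morphologyEx(redmask(p),cv2.MORPH_CLOSE,np.ones((15,15)))
for (ct,r),k in blobs(m,300):print("red",np.round(ct,1),round(r,1),onz(c,*ct,.041).round(4))
E
```

```text
t 1.73 shift [-0.002   0.0009  0.0002] turn [-0.0013 -0.0007 -0.0008] deg 0.1 pos [ 0.4925 -0.0754  0.3602] q6 -0.25 open 0.0932
{'fx': 397.3602268886076, 'fy': 397.3602268886076, 'cx': 319.5158629178397, 'cy': 240.98649386918, 'k1': -0.010444477533985039, 'position': array([ 0.49270612, -0.0042188 ,  0.34127671]), 'rotation': array([-0.26083909,  0.00137643, -0.00037501])}
red [496.5 314.5] 39.7 [ 0.6381 -0.1471  0.041 ]
red [320.7 232.4] 25.1 [ 0.4932 -0.0775  0.041 ]
```

View pics/w1.png

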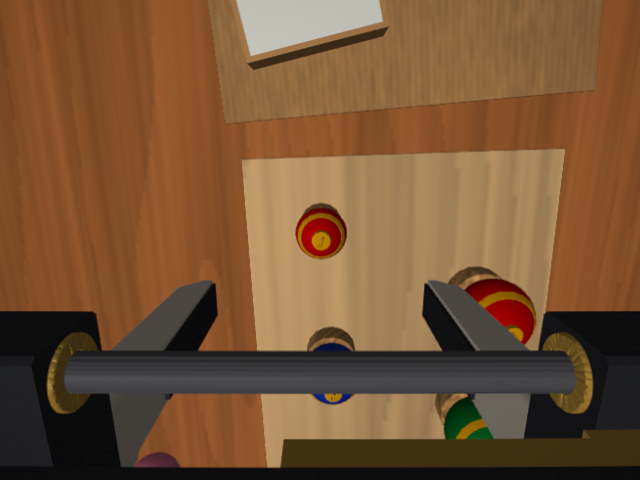

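The picture shows the small red bauble at (321,232), centred between the fingers, with the large red one at (496,314) and blue below it. Its position agrees with the top view to within 1 mm, so I'll descend and grip gently.

Call:
{"name": "carry_out", "arguments": {"targets": [{"hand": 100, "x": -0.002, "y": 0.001, "z": 0.05, "ax": 0, "ay": 0, "az": 0}, {"hand": 100, "x": -0.002, "y": 0.001, "z": 0.1, "ax": 0, "ay": 0, "az": 0}, {"hand": 100, "x": -0.002, "y": 0.001, "z": 0.13, "ax": 0, "ay": 0, "az": 0}, {"hand": 100, "x": -0.002, "y": 0.001, "z": 0.145, "ax": 0, "ay": 0, "az": 0}, {"hand": 100, "x": -0.002, "y": 0.001, "z": 0.145, "ax": 0, "ay": 0, "az": 0}, {"hand": 55, "x": -0.002, "y": 0.001, "z": 0.145, "ax": 0, "ay": 0, "az": 0}, {"hand": 55, "x": -0.002, "y": 0.001, "z": 0.145, "ax": 0, "ay": 0, "az": 0}, {"hand": 55, "x": -0.002, "y": 0.001, "z": 0.145, "ax": 0, "ay": 0, "az": 0}], "newtons": 8}}

```text
t: 2.78
tool_pos: [0.4942, -0.0776, 0.2167]
orientation: [2.22, 2.22, 0.001]
force: [-0.6, -0.8, -1.3]
opening: 0.0678
gripper_force: 0.0
```

Call:
{"name": "carry_out", "arguments": {"targets": [{"hand": 48, "x": 0, "y": 0, "z": 0, "ax": 0, "ay": 0, "az": 0}, {"hand": 45, "x": 0, "y": 0, "z": 0, "ax": 0, "ay": 0, "az": 0}, {"hand": 42, "x": 0, "y": 0, "z": 0, "ax": 0, "ay": 0, "az": 0}, {"hand": 39, "x": 0, "y": 0, "z": 0, "ax": 0, "ay": 0, "az": 0}, {"hand": 36, "x": 0, "y": 0, "z": 0, "ax": 0, "ay": 0, "az": 0}, {"hand": 36, "x": 0, "y": 0, "z": 0, "ax": 0, "ay": 0, "az": 0}, {"hand": 36, "x": 0, "y": 0, "z": 0, "ax": 0, "ay": 0, "az": 0}], "newtons": 8}}

```text
t: 3.65
tool_pos: [0.4936, -0.0775, 0.2157]
orientation: [-2.221, -2.221, 0.0]
force: [-1.8, -0.2, 2.1]
opening: 0.0396
gripper_force: 8.0
```

```bash
python3 - <<'E'
from h import *
print(read_state()['gripper_force'],read_state()['force'].round(2))
plan(.6277,.209,.36)
E
```

```text
8.000133410096169 [-1.8  -0.15  2.05]
t 3.65 shift [ 0.2865  0.134  -0.1443] turn [-0.0003 -0.     -0.    ] deg 0.0 pos [ 0.4936 -0.0775  0.2157] q6 -0.26 open 0.0396
```

Gripped: opening 39.6 mm at 8 N. Next I lift and carry it to the small box.

Call:
{"name": "carry_out", "arguments": {"targets": [{"hand": 36, "x": 0, "y": 0, "z": -0.01, "ax": 0, "ay": 0, "az": 0}, {"hand": 36, "x": 0, "y": 0, "z": -0.03, "ax": 0, "ay": 0, "az": 0}, {"hand": 36, "x": 0, "y": 0, "z": -0.06, "ax": 0, "ay": 0, "az": 0}, {"hand": 36, "x": 0.015, "y": 0.007, "z": -0.1, "ax": 0, "ay": 0, "az": 0}, {"hand": 36, "x": 0.05, "y": 0.023, "z": -0.125, "ax": 0, "ay": 0, "az": 0}, {"hand": 36, "x": 0.09, "y": 0.042, "z": -0.135, "ax": 0, "ay": 0, "az": 0}, {"hand": 36, "x": 0.135, "y": 0.063, "z": -0.135, "ax": 0, "ay": 0, "az": 0}, {"hand": 36, "x": 0.18, "y": 0.085, "z": -0.135, "ax": 0, "ay": 0, "az": 0}]}}

```text
t: 4.65
tool_pos: [0.5794, 0.104, 0.3521]
orientation: [2.221, 2.22, 0.003]
force: [1.1, -0.3, 0.6]
opening: 0.0396
gripper_force: 8.0
```

Call:
{"name": "carry_out", "arguments": {"targets": [{"hand": 36, "x": 0.04, "y": 0.018, "z": 0, "ax": 0, "ay": 0, "az": 0}, {"hand": 36, "x": 0.075, "y": 0.035, "z": 0, "ax": 0, "ay": 0, "az": 0}, {"hand": 36, "x": 0.095, "y": 0.045, "z": 0, "ax": 0, "ay": 0, "az": 0}, {"hand": 36, "x": 0.105, "y": 0.049, "z": 0, "ax": 0, "ay": 0, "az": 0}, {"hand": 36, "x": 0.106, "y": 0.049, "z": 0, "ax": 0, "ay": 0, "az": 0}, {"hand": 36, "x": 0.106, "y": 0.049, "z": 0, "ax": 0, "ay": 0, "az": 0}]}}

```text
t: 5.4
tool_pos: [0.6276, 0.2078, 0.3509]
orientation: [2.222, 2.221, -0.0]
force: [-0.6, -0.3, -0.8]
opening: 0.0393
gripper_force: 8.0
```

```bash
python3 - <<'E'
from h import *
c=camera_params("wrist");p,d=read_camera("wrist")
cv2.imwrite("pics/w2.png",p)
for e,b in holes(p,60):print("hole",np.round(e[0],1),np.round(e[1],1),onz(c,*e[0],.033).round(4))
m=cv2.morphologyEx(redmask(p),cv2.MORPH_CLOSE,np.ones((15,15)))
for (ct,r),k in blobs(m,300):print("red",np.round(ct,1),round(r,1))
plan(.6277,.209,.2237)
E
```

```text
hole [319.9 228.8] [31.  32.1] [0.6281 0.2086 0.033 ]
hole [ 94.7 132.8] [39.8 46.1] [0.464  0.2805 0.033 ]
red [319.4 309.9] 47.5
t 5.45 shift [1.400e-03 1.000e-04 1.272e-01] turn [-0.      0.0002 -0.0008] deg 0.1 pos [0.6276 0.2077 0.3509] q6 0.24 open 0.0391
```

View pics/w2.png

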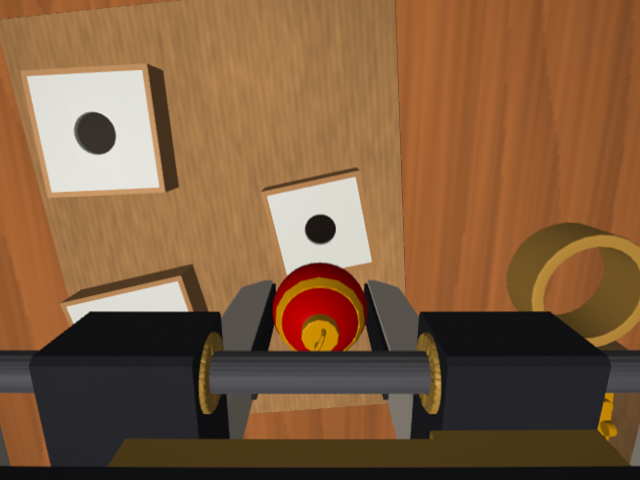

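The hole is at (320,229) and the held bauble at (319,310), cap up. I'll check whether the bauble has slipped in the fingers.

```bash
python3 - <<'E'
from h import *
for i in range(3):
  c=camera_params("wrist");p,d=read_camera("wrist");s=read_state();print(s['opening'],s['tool_pos'])
m=redmask(p);k=max(blobs(m,300),key=lambda b:cv2.contourArea(b[1]))[1]
k2=k[:,0,:];k2=k2[k2[:,1]<315].astype(float)  # upper silhouette arc
A=np.c_[2*k2,np.ones(len(k2))];sol=np.linalg.lstsq(A,(k2**2).sum(1),rcond=None)[0];r=np.sqrt(sol[2]+sol[0]**2+sol[1]**2)
print("circle",sol[:2],r)
from math import *
M=R.from_rotvec(c['rotation'])
for dz in(-.1747,-.179,-.170):
    q=M.inv().apply(s['tool_pos']+[0,0,dz]-c['position']);D=-q[2]
    print(dz,c['cx']+c['fx']*q[0]/D,c['cy']-c['fy']*q[1]/D,c['fx']*.02/sqrt(D*D-.0004))
E
```

```text
0.03953010351326593 [0.62760848 0.2076633  0.3509531 ]
0.03981754742703732 [0.62764379 0.20767484 0.3509572 ]
0.039678174170074736 [0.6276751  0.2077752  0.35096376]
circle [319.45563655 311.83525157] 26.75084370876691
-0.1747 319.034334216574 307.82375008613667 47.41802530547883
-0.179 319.0451581045726 303.6625889850744 46.263532898513745
-0.17 319.0218772540209 312.6127342312054 48.74817272871234
```

No slip; the opening change was noise. I'll lower slowly, watching the force.

Call:
{"name": "carry_out", "arguments": {"targets": [{"hand": 36, "x": 0.001, "y": 0, "z": 0.03, "ax": 0, "ay": 0, "az": 0}, {"hand": 36, "x": 0.001, "y": 0, "z": 0.07, "ax": 0, "ay": 0, "az": 0}, {"hand": 36, "x": 0.001, "y": 0, "z": 0.1, "ax": 0, "ay": 0, "az": 0}, {"hand": 36, "x": 0.001, "y": 0, "z": 0.115, "ax": 0, "ay": 0, "az": 0}, {"hand": 36, "x": 0.001, "y": 0, "z": 0.12, "ax": 0, "ay": 0, "az": 0}, {"hand": 36, "x": 0.001, "y": 0, "z": 0.123, "ax": 0, "ay": 0, "az": 0}, {"hand": 36, "x": 0.001, "y": 0, "z": 0.1245, "ax": 0, "ay": 0, "az": 0}, {"hand": 36, "x": 0.001, "y": 0, "z": 0.1245, "ax": 0, "ay": 0, "az": 0}]}}

```text
t: 6.6
tool_pos: [0.628, 0.2096, 0.2271]
orientation: [2.221, 2.221, 0.002]
force: [-0.4, -0.1, -0.6]
opening: 0.0393
gripper_force: 8.0
```

```bash
python3 - <<'E'
from h import *
print(read_state()['force'].round(2))
plan(.628,.2088,.2237)
E
```

```text
[-0.36 -0.08 -0.61]
t 6.6 shift [-0.0008 -0.0001  0.0034] turn [ 0.0012 -0.0003 -0.    ] deg 0.1 pos [0.628  0.2096 0.2271] q6 0.24 open 0.0393
```

Call:
{"name": "carry_out", "arguments": {"targets": [{"hand": 36, "x": -0.0007, "y": 0, "z": 0.001, "ax": 0, "ay": 0, "az": 0}, {"hand": 36, "x": -0.0007, "y": 0, "z": 0.0018, "ax": 0, "ay": 0, "az": 0}, {"hand": 36, "x": -0.0007, "y": 0, "z": 0.0025, "ax": 0, "ay": 0, "az": 0}, {"hand": 36, "x": -0.0007, "y": 0, "z": 0.003, "ax": 0, "ay": 0, "az": 0}, {"hand": 36, "x": -0.0007, "y": 0, "z": 0.003, "ax": 0, "ay": 0, "az": 0}, {"hand": 36, "x": -0.0007, "y": 0, "z": 0.003, "ax": 0, "ay": 0, "az": 0}]}}

```text
t: 7.35
tool_pos: [0.6279, 0.2088, 0.2236]
orientation: [2.221, 2.221, 0.0]
force: [-1.5, -0.9, 3.7]
opening: 0.0391
gripper_force: 8.0
```

```bash
python3 - <<'E'
from h import *
print(read_state()['force'].round(2))
plan(.628,.2088,.2237)
E
```

```text
[-1.53 -0.94  3.73]
t 7.35 shift [ 0.      0.0001 -0.0001] turn [ 0.0004  0.     -0.    ] deg 0.0 pos [0.6279 0.2088 0.2236] q6 0.24 open 0.0391
```

The force reads 3.7 N upward, so the bauble is seated in the hole. I'll open gently, then rise.

Call:
{"name": "carry_out", "arguments": {"targets": [{"hand": 44, "x": 0, "y": 0, "z": 0, "ax": 0, "ay": 0, "az": 0}, {"hand": 48, "x": 0, "y": 0, "z": 0, "ax": 0, "ay": 0, "az": 0}, {"hand": 55, "x": 0, "y": 0, "z": 0, "ax": 0, "ay": 0, "az": 0}, {"hand": 70, "x": 0, "y": 0, "z": 0, "ax": 0, "ay": 0, "az": 0}, {"hand": 85, "x": 0, "y": 0, "z": 0, "ax": 0, "ay": 0, "az": 0}, {"hand": 90, "x": 0, "y": 0, "z": -0.02, "ax": 0, "ay": 0, "az": 0}, {"hand": 100, "x": 0, "y": 0, "z": -0.06, "ax": 0, "ay": 0, "az": 0}, {"hand": 100, "x": 0, "y": 0, "z": -0.11, "ax": 0, "ay": 0, "az": 0}]}}

```text
t: 8.35
tool_pos: [0.6273, 0.2087, 0.3348]
orientation: [-2.221, -2.221, 0.002]
force: [0.5, -0.3, 1.0]
opening: 0.092
gripper_force: 0.0
```

```bash
python3 - <<'E'
from h import *
p,d=read_camera("wrist");cv2.imwrite("pics/w3.png",p)
plan(.5011,-.3202,.36)
E
```

```text
t 8.4 shift [-0.5294 -0.1281 -0.0181] turn [ 0.0106 -0.0027  0.0001] deg 0.6 pos [0.6293 0.2093 0.3447] q6 0.24 open 0.0926
```

View pics/w3.png

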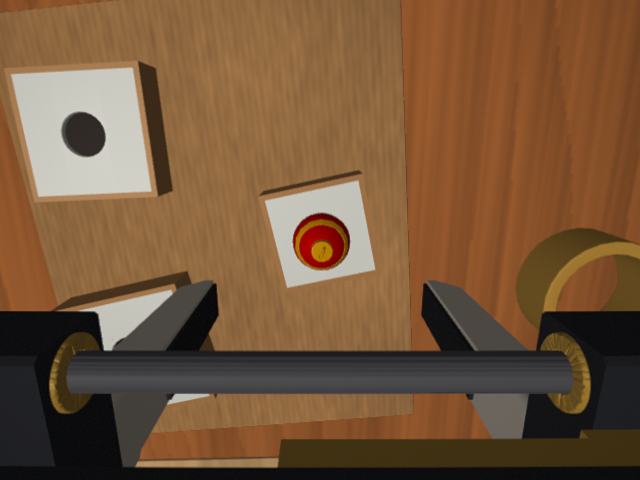

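The small one stands cap up in its box at (321,242). Next is the medium red.

Call:
{"name": "carry_out", "arguments": {"targets": [{"hand": 100, "x": -0.03, "y": -0.008, "z": -0.01, "ax": 0, "ay": 0, "az": 0}, {"hand": 100, "x": -0.08, "y": -0.02, "z": -0.02, "ax": 0, "ay": 0, "az": 0}, {"hand": 100, "x": -0.13, "y": -0.032, "z": -0.025, "ax": 0, "ay": 0, "az": 0}, {"hand": 100, "x": -0.185, "y": -0.045, "z": -0.025, "ax": 0, "ay": 0, "az": 0}, {"hand": 100, "x": -0.24, "y": -0.058, "z": -0.025, "ax": 0, "ay": 0, "az": 0}, {"hand": 100, "x": -0.295, "y": -0.071, "z": -0.025, "ax": 0, "ay": 0, "az": 0}, {"hand": 100, "x": -0.35, "y": -0.085, "z": -0.025, "ax": 0, "ay": 0, "az": 0}, {"hand": 100, "x": -0.405, "y": -0.098, "z": -0.025, "ax": 0, "ay": 0, "az": 0}]}}

```text
t: 9.4
tool_pos: [0.5291, -0.1979, 0.3602]
orientation: [2.22, 2.22, 0.001]
force: [0.5, -0.4, 0.3]
opening: 0.0929
gripper_force: 0.0
```

Call:
{"name": "carry_out", "arguments": {"targets": [{"hand": 100, "x": -0.05, "y": -0.012, "z": 0, "ax": 0, "ay": 0, "az": 0}, {"hand": 100, "x": -0.09, "y": -0.021, "z": 0, "ax": 0, "ay": 0, "az": 0}, {"hand": 100, "x": -0.115, "y": -0.028, "z": 0, "ax": 0, "ay": 0, "az": 0}, {"hand": 100, "x": -0.123, "y": -0.029, "z": 0, "ax": 0, "ay": 0, "az": 0}, {"hand": 100, "x": -0.123, "y": -0.029, "z": 0, "ax": 0, "ay": 0, "az": 0}, {"hand": 100, "x": -0.123, "y": -0.029, "z": 0, "ax": 0, "ay": 0, "az": 0}]}}

```text
t: 10.15
tool_pos: [0.5012, -0.3181, 0.3586]
orientation: [2.22, 2.223, 0.001]
force: [-0.0, -0.5, 0.4]
opening: 0.0931
gripper_force: 0.0
```

```bash
python3 - <<'E'
from h import *
c=camera_params("wrist");p,d=read_camera("wrist")
cv2.imwrite("pics/w4.png",p)
m=cv2.morphologyEx(redmask(p),cv2.MORPH_CLOSE,np.ones((15,15)))
for (ct,r),k in blobs(m,300):print("red",np.round(ct,1),round(r,1),onz(c,*ct,.045).round(4))
plan(.5011,-.3202,.2185)
E
```

```text
red [320.1 239. ] 32.1 [ 0.502  -0.3242  0.045 ]
red [5.165e+02 5.000e-01] 38.5 [ 0.6321 -0.1602  0.045 ]
t 10.2 shift [-2.1e-03 -1.0e-04  1.4e-01] turn [ 0.0002 -0.0002  0.0014] deg 0.1 pos [ 0.5012 -0.3181  0.3585] q6 -0.65 open 0.0929
```

View pics/w4.png

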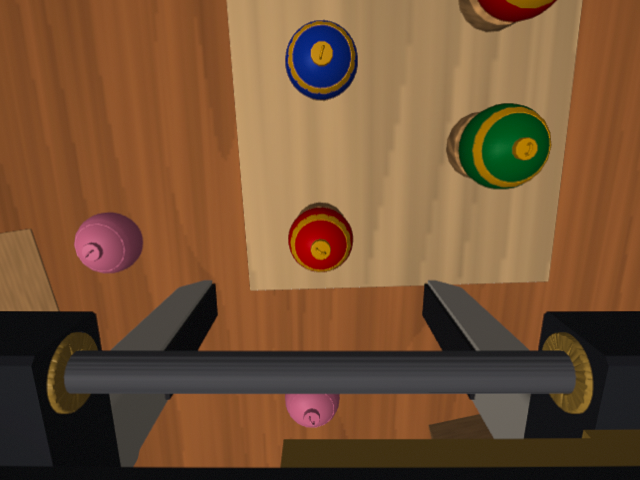

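The medium red is at (321,238). The pink look-alikes are at (109,242) and (313,403), well clear of the fingers. I'll tighten y with a looser mask on the saved pictures.

```bash
python3 - <<'E'
from h import *
for f,n,(x0,x1,y0,y1),T in(("pics/w4.png","wrist",(270,370,190,300),1),("pics/top0.png","top",(408,445,208,245),1)):
    p=cv2.imread(f);c=camera_params(n)
    h=cv2.cvtColor(p,cv2.COLOR_BGR2HSV)
    q=np.zeros(p.shape[:2],np.uint8);sub=h[y0:y1,x0:x1]
    q[y0:y1,x0:x1]=((((sub[...,0]<30)|(sub[...,0]>170))&(sub[...,1]>165))*255)
    (ct,r),k=max(blobs(q,50),key=lambda b:b[0][1]);print(n,ct,r,cv2.boundingRect(k),onz(c,*ct,.045))
E
```

```text
wrist (319.5, 293.5) 49.804718017578125 (270, 288, 100, 12) [ 0.50154071 -0.36893069  0.045     ]
top (424.5, 226.5) 10.12432861328125 (415, 217, 20, 19) [ 0.50069548 -0.32327351  0.045     ]
```

Call:
{"name": "carry_out", "arguments": {"targets": [{"hand": 100, "x": -0.0052, "y": 0, "z": 0.05, "ax": 0, "ay": 0, "az": 0}, {"hand": 100, "x": -0.0052, "y": 0, "z": 0.1, "ax": 0, "ay": 0, "az": 0}, {"hand": 100, "x": -0.0052, "y": 0, "z": 0.125, "ax": 0, "ay": 0, "az": 0}, {"hand": 100, "x": -0.0052, "y": 0, "z": 0.1395, "ax": 0, "ay": 0, "az": 0}, {"hand": 90, "x": -0.0052, "y": 0, "z": 0.1395, "ax": 0, "ay": 0, "az": 0}, {"hand": 80, "x": -0.0052, "y": 0, "z": 0.1395, "ax": 0, "ay": 0, "az": 0}, {"hand": 68, "x": -0.0052, "y": 0, "z": 0.1395, "ax": 0, "ay": 0, "az": 0}, {"hand": 62, "x": -0.0052, "y": 0, "z": 0.1395, "ax": 0, "ay": 0, "az": 0}], "newtons": 8}}

```text
t: 11.2
tool_pos: [0.501, -0.3247, 0.2198]
orientation: [2.22, 2.22, 0.0]
force: [-0.4, 0.9, 0.6]
opening: 0.0598
gripper_force: 0.0
```

Call:
{"name": "carry_out", "arguments": {"targets": [{"hand": 57, "x": 0, "y": 0, "z": 0, "ax": 0, "ay": 0, "az": 0}, {"hand": 54, "x": 0, "y": 0, "z": 0, "ax": 0, "ay": 0, "az": 0}, {"hand": 51, "x": 0, "y": 0, "z": 0, "ax": 0, "ay": 0, "az": 0}, {"hand": 48, "x": 0, "y": 0, "z": 0, "ax": 0, "ay": 0, "az": 0}, {"hand": 46, "x": 0, "y": 0, "z": 0, "ax": 0, "ay": 0, "az": 0}, {"hand": 46, "x": 0, "y": 0, "z": 0, "ax": 0, "ay": 0, "az": 0}, {"hand": 46, "x": 0, "y": 0, "z": 0, "ax": 0, "ay": 0, "az": 0}], "newtons": 8}}

```text
t: 12.08
tool_pos: [0.501, -0.3245, 0.2191]
orientation: [2.221, 2.221, 0.0]
force: [4.5, 0.1, 2.9]
opening: 0.0494
gripper_force: 8.0
```

```bash
python3 - <<'E'
from h import *
plan(.464,.2807,.352)
E
```

```text
t 12.07 shift [ 0.6051 -0.0369 -0.1332] turn [0.0009 0.0005 0.    ] deg 0.1 pos [ 0.501  -0.3245  0.2191] q6 -0.66 open 0.0494
```

Call:
{"name": "carry_out", "arguments": {"targets": [{"hand": 46, "x": 0, "y": 0, "z": -0.01, "ax": 0, "ay": 0, "az": 0}, {"hand": 46, "x": 0, "y": 0, "z": -0.03, "ax": 0, "ay": 0, "az": 0}, {"hand": 46, "x": 0, "y": 0, "z": -0.06, "ax": 0, "ay": 0, "az": 0}, {"hand": 46, "x": 0.015, "y": -0.001, "z": -0.1, "ax": 0, "ay": 0, "az": 0}, {"hand": 46, "x": 0.05, "y": -0.003, "z": -0.125, "ax": 0, "ay": 0, "az": 0}, {"hand": 46, "x": 0.095, "y": -0.006, "z": -0.133, "ax": 0, "ay": 0, "az": 0}, {"hand": 46, "x": 0.145, "y": -0.009, "z": -0.133, "ax": 0, "ay": 0, "az": 0}, {"hand": 46, "x": 0.195, "y": -0.012, "z": -0.133, "ax": 0, "ay": 0, "az": 0}]}}

```text
t: 13.08
tool_pos: [0.4882, -0.1281, 0.3533]
orientation: [2.221, 2.22, 0.001]
force: [1.1, -0.5, -0.7]
opening: 0.0491
gripper_force: 8.0
```

Call:
{"name": "carry_out", "arguments": {"targets": [{"hand": 46, "x": 0.05, "y": -0.003, "z": 0, "ax": 0, "ay": 0, "az": 0}, {"hand": 46, "x": 0.1, "y": -0.006, "z": 0, "ax": 0, "ay": 0, "az": 0}, {"hand": 46, "x": 0.15, "y": -0.009, "z": 0, "ax": 0, "ay": 0, "az": 0}, {"hand": 46, "x": 0.2, "y": -0.012, "z": 0, "ax": 0, "ay": 0, "az": 0}, {"hand": 46, "x": 0.25, "y": -0.015, "z": 0, "ax": 0, "ay": 0, "az": 0}, {"hand": 46, "x": 0.3, "y": -0.018, "z": 0, "ax": 0, "ay": 0, "az": 0}, {"hand": 46, "x": 0.345, "y": -0.021, "z": 0, "ax": 0, "ay": 0, "az": 0}, {"hand": 46, "x": 0.38, "y": -0.023, "z": 0, "ax": 0, "ay": 0, "az": 0}]}}

```text
t: 14.08
tool_pos: [0.4651, 0.2523, 0.3531]
orientation: [2.22, 2.222, 0.001]
force: [0.2, 0.9, -1.5]
opening: 0.0497
gripper_force: 8.0
```

Call:
{"name": "carry_out", "arguments": {"targets": [{"hand": 46, "x": 0.02, "y": -0.002, "z": 0, "ax": 0, "ay": 0, "az": 0}, {"hand": 46, "x": 0.028, "y": -0.002, "z": 0, "ax": 0, "ay": 0, "az": 0}, {"hand": 46, "x": 0.03, "y": -0.002, "z": 0, "ax": 0, "ay": 0, "az": 0}, {"hand": 46, "x": 0.03, "y": -0.002, "z": 0, "ax": 0, "ay": 0, "az": 0}, {"hand": 46, "x": 0.03, "y": -0.002, "z": 0, "ax": 0, "ay": 0, "az": 0}]}}

```text
t: 14.7
tool_pos: [0.464, 0.2798, 0.3518]
orientation: [2.223, 2.22, -0.0]
force: [-0.3, 0.2, -0.1]
opening: 0.0494
gripper_force: 8.0
```

```bash
cat > look.py <<'E'
from h import *
import sys
rad=float(sys.argv[1]);off=float(sys.argv[2]);f=sys.argv[3]
c=camera_params("wrist");s=read_state();p,d=read_camera("wrist");cv2.imwrite(f,p)
for e,b in holes(p,60):print("hole",np.round(e[0],1),onz(c,*e[0],.033).round(4))
m=cv2.morphologyEx(redmask(p),cv2.MORPH_CLOSE,np.ones((15,15)))
for (ct,r),k in blobs(m,1500):print("red",np.round(ct,1),round(r,1),cv2.boundingRect(k),"held at",onz(c,*ct,s['tool_pos'][2]-off).round(4))
q=R.from_rotvec(c['rotation']).inv().apply(s['tool_pos']-[0,0,off]-c['position']);D=-q[2]
print("expected",c['cx']+c['fx']*q[0]/D,c['cy']-c['fy']*q[1]/D,c['fx']*rad/np.sqrt(D*D-rad**2))
plan(*map(float,sys.argv[4:7]))
E
python3 look.py .025 .1741 pics/w5.png .464 .2807 .2271
```

```text
hole [335.7 417.5] [0.4784 0.1083 0.033 ]
hole [319.8 228.8] [0.4643 0.2804 0.033 ]
red [319.3 310.1] 59.9 (260, 251, 119, 100) held at [0.4641 0.2791 0.1777]
expected 319.01976687941044 308.5754228356304 59.72252729657413
t 14.75 shift [8.000e-04 1.000e-04 1.247e-01] turn [-0.      0.0002 -0.0011] deg 0.1 pos [0.4639 0.2799 0.3518] q6 0.45 open 0.0491
```

View pics/w5.png

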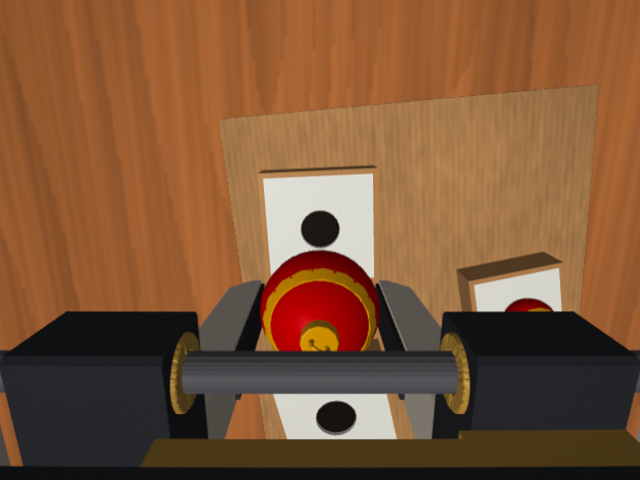

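The held bauble is upright at (319,310), the medium hole is at (320,229) and the small one is still seated at right. Now lowering.

Call:
{"name": "carry_out", "arguments": {"targets": [{"hand": 46, "x": 0.0007, "y": 0, "z": 0.03, "ax": 0, "ay": 0, "az": 0}, {"hand": 46, "x": 0.0007, "y": 0, "z": 0.07, "ax": 0, "ay": 0, "az": 0}, {"hand": 46, "x": 0.0007, "y": 0, "z": 0.1, "ax": 0, "ay": 0, "az": 0}, {"hand": 46, "x": 0.0007, "y": 0, "z": 0.113, "ax": 0, "ay": 0, "az": 0}, {"hand": 46, "x": 0.0007, "y": 0, "z": 0.119, "ax": 0, "ay": 0, "az": 0}, {"hand": 46, "x": 0.0007, "y": 0, "z": 0.1215, "ax": 0, "ay": 0, "az": 0}, {"hand": 46, "x": 0.0007, "y": 0, "z": 0.1225, "ax": 0, "ay": 0, "az": 0}, {"hand": 46, "x": 0.0007, "y": 0, "z": 0.1225, "ax": 0, "ay": 0, "az": 0}]}}

```text
t: 15.75
tool_pos: [0.4641, 0.2815, 0.2301]
orientation: [2.221, 2.221, 0.002]
force: [0.7, -1.0, -0.7]
opening: 0.0495
gripper_force: 8.0
```

```bash
python3 - <<'E'
from h import *
print(read_state()['force'].round(2))
plan(.4642,.2806,.2271)
E
```

```text
[ 0.68 -0.97 -0.65]
t 15.75 shift [-0.0009  0.0001  0.003 ] turn [ 0.0012 -0.0006  0.    ] deg 0.1 pos [0.4641 0.2815 0.2301] q6 0.45 open 0.0495
```

Call:
{"name": "carry_out", "arguments": {"targets": [{"hand": 46, "x": -0.0007, "y": 0, "z": 0.001, "ax": 0, "ay": 0, "az": 0}, {"hand": 46, "x": -0.0007, "y": 0, "z": 0.0018, "ax": 0, "ay": 0, "az": 0}, {"hand": 46, "x": -0.0007, "y": 0, "z": 0.0024, "ax": 0, "ay": 0, "az": 0}, {"hand": 46, "x": -0.0007, "y": 0, "z": 0.0027, "ax": 0, "ay": 0, "az": 0}, {"hand": 46, "x": -0.0007, "y": 0, "z": 0.0027, "ax": 0, "ay": 0, "az": 0}, {"hand": 46, "x": -0.0007, "y": 0, "z": 0.0027, "ax": 0, "ay": 0, "az": 0}]}}

```text
t: 16.5
tool_pos: [0.4639, 0.2805, 0.227]
orientation: [2.221, 2.221, 0.0]
force: [-1.0, -2.0, 5.6]
opening: 0.0493
gripper_force: 8.0
```

```bash
python3 - <<'E'
from h import *
plan(.4642,.2806,.2271)
E
```

```text
t 16.5 shift [ 0.0001  0.0003 -0.0001] turn [ 0.0005  0.0001 -0.    ] deg 0.0 pos [0.4639 0.2805 0.227 ] q6 0.45 open 0.0493
```

Contact at 5.6 N, so it is seated. I'll release and rise.

Call:
{"name": "carry_out", "arguments": {"targets": [{"hand": 54, "x": 0, "y": 0, "z": 0, "ax": 0, "ay": 0, "az": 0}, {"hand": 58, "x": 0, "y": 0, "z": 0, "ax": 0, "ay": 0, "az": 0}, {"hand": 66, "x": 0, "y": 0, "z": 0, "ax": 0, "ay": 0, "az": 0}, {"hand": 80, "x": 0, "y": 0, "z": 0, "ax": 0, "ay": 0, "az": 0}, {"hand": 92, "x": 0, "y": 0, "z": 0, "ax": 0, "ay": 0, "az": 0}, {"hand": 100, "x": 0, "y": 0, "z": -0.02, "ax": 0, "ay": 0, "az": 0}, {"hand": 100, "x": 0, "y": 0, "z": -0.06, "ax": 0, "ay": 0, "az": 0}, {"hand": 100, "x": 0, "y": 0, "z": -0.11, "ax": 0, "ay": 0, "az": 0}]}}

```text
t: 17.5
tool_pos: [0.4632, 0.2803, 0.3365]
orientation: [-2.221, -2.221, 0.004]
force: [0.8, 0.3, -0.2]
opening: 0.0932
gripper_force: 0.0
```

```bash
python3 look.py .025 .1741 pics/w6.png .628 -.1425 .37; python3 - <<'E'
from h import *
p,d=read_camera("top");cv2.imwrite("pics/top6.png",p);c=camera_params("top")
h=cv2.cvtColor(p,cv2.COLOR_BGR2HSV)[145:195,325:375]
q=(((h[...,0]<30)|(h[...,0]>170))&(h[...,1]>165)).astype(np.uint8)*255
(ct,r),k=max(blobs(q,50),key=lambda b:b[0][1]);print(ct,r,cv2.boundingRect(k),onz(c,ct[0]+325,ct[1]+145,.049))
E
```

```text
hole [322.1 241.5] [0.4645 0.2746 0.033 ]
red [322.1 241.5] 35.4 (287, 207, 71, 69) held at [0.464  0.3096 0.1624]
expected 319.9895258985672 308.1825031099522 59.73102989777962
t 17.55 shift [-0.4238  0.163  -0.025 ] turn [ 0.0078 -0.0039  0.0001] deg 0.5 pos [0.4652 0.2814 0.3454] q6 0.45 open 0.0931
(23.86046600341797, 23.55813980102539) 12.075668334960938 (12, 12, 24, 24) [ 0.63031201 -0.14334865  0.049     ]
```

View pics/w6.png

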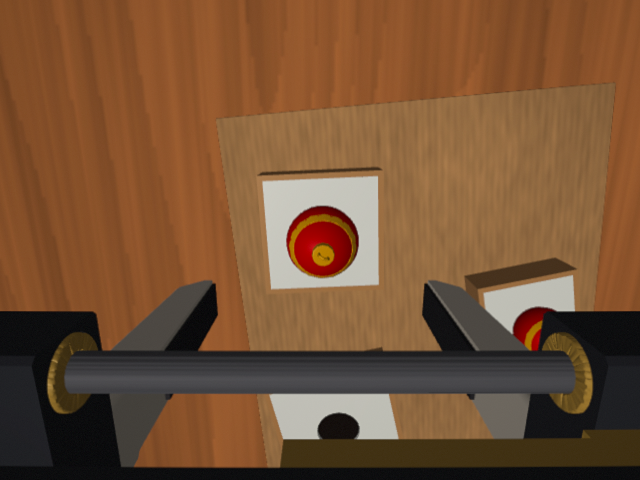

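The medium one is seated cap up at (322,241). Next is the large red.

Call:
{"name": "carry_out", "arguments": {"targets": [{"hand": 100, "x": -0.03, "y": 0.012, "z": -0.015, "ax": 0, "ay": 0, "az": 0}, {"hand": 100, "x": -0.075, "y": 0.03, "z": -0.028, "ax": 0, "ay": 0, "az": 0}, {"hand": 100, "x": -0.125, "y": 0.05, "z": -0.03, "ax": 0, "ay": 0, "az": 0}, {"hand": 100, "x": -0.175, "y": 0.069, "z": -0.03, "ax": 0, "ay": 0, "az": 0}, {"hand": 100, "x": -0.225, "y": 0.088, "z": -0.03, "ax": 0, "ay": 0, "az": 0}, {"hand": 100, "x": -0.275, "y": 0.108, "z": -0.03, "ax": 0, "ay": 0, "az": 0}, {"hand": 100, "x": -0.325, "y": 0.127, "z": -0.03, "ax": 0, "ay": 0, "az": 0}, {"hand": 100, "x": -0.37, "y": 0.145, "z": -0.03, "ax": 0, "ay": 0, "az": 0}]}}

```text
t: 18.6
tool_pos: [0.6091, -0.0913, 0.3659]
orientation: [-2.222, -2.221, 0.0]
force: [-0.4, 0.2, 1.0]
opening: 0.0926
gripper_force: 0.0
```

Call:
{"name": "carry_out", "arguments": {"targets": [{"hand": 100, "x": -0.03, "y": 0.012, "z": 0, "ax": 0, "ay": 0, "az": 0}, {"hand": 100, "x": -0.048, "y": 0.018, "z": 0, "ax": 0, "ay": 0, "az": 0}, {"hand": 100, "x": -0.054, "y": 0.021, "z": 0, "ax": 0, "ay": 0, "az": 0}, {"hand": 100, "x": -0.054, "y": 0.021, "z": 0, "ax": 0, "ay": 0, "az": 0}, {"hand": 100, "x": -0.054, "y": 0.021, "z": 0, "ax": 0, "ay": 0, "az": 0}, {"hand": 100, "x": -0.054, "y": 0.021, "z": 0, "ax": 0, "ay": 0, "az": 0}]}}

```text
t: 19.35
tool_pos: [0.6297, -0.1424, 0.3668]
orientation: [2.22, 2.223, 0.0]
force: [0.9, 0.1, -0.3]
opening: 0.0932
gripper_force: 0.0
```

```bash
python3 - <<'E'
from h import *
c=camera_params("wrist");p,d=read_camera("wrist")
cv2.imwrite("pics/w7.png",p)
m=cv2.morphologyEx(redmask(p),cv2.MORPH_CLOSE,np.ones((15,15)))
for (ct,r),k in blobs(m,300):print("red",np.round(ct,1),round(r,1),cv2.boundingRect(k),onz(c,*ct,.049).round(4))
plan(.6303,-.1433,.222)
E
```

```text
red [321.4 231.5] 38.5 (283, 194, 77, 73) [ 0.6314 -0.1436  0.049 ]
t 19.4 shift [-0.0007  0.0006  0.1448] turn [ 0.0003 -0.      0.001 ] deg 0.1 pos [ 0.6297 -0.1426  0.3668] q6 -0.3 open 0.0929
```

View pics/w7.png

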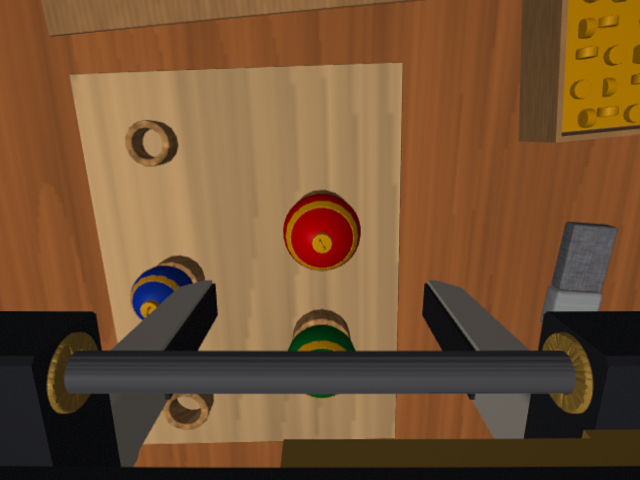

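The large red is at (322,231), centred between the fingers, and green at (322,355) is clear of them.

Call:
{"name": "carry_out", "arguments": {"targets": [{"hand": 100, "x": -0.001, "y": 0.001, "z": 0.04, "ax": 0, "ay": 0, "az": 0}, {"hand": 100, "x": -0.001, "y": 0.001, "z": 0.085, "ax": 0, "ay": 0, "az": 0}, {"hand": 100, "x": -0.001, "y": 0.001, "z": 0.12, "ax": 0, "ay": 0, "az": 0}, {"hand": 100, "x": -0.001, "y": 0.001, "z": 0.138, "ax": 0, "ay": 0, "az": 0}, {"hand": 100, "x": -0.001, "y": 0.001, "z": 0.1445, "ax": 0, "ay": 0, "az": 0}, {"hand": 90, "x": -0.001, "y": 0.001, "z": 0.1445, "ax": 0, "ay": 0, "az": 0}, {"hand": 80, "x": -0.001, "y": 0.001, "z": 0.1445, "ax": 0, "ay": 0, "az": 0}, {"hand": 74, "x": -0.001, "y": 0.001, "z": 0.1445, "ax": 0, "ay": 0, "az": 0}], "newtons": 8}}

```text
t: 20.4
tool_pos: [0.6313, -0.1446, 0.2235]
orientation: [2.22, 2.22, 0.002]
force: [0.6, 0.4, -0.8]
opening: 0.0705
gripper_force: 0.0
```

Call:
{"name": "carry_out", "arguments": {"targets": [{"hand": 70, "x": 0, "y": 0, "z": 0, "ax": 0, "ay": 0, "az": 0}, {"hand": 67, "x": 0, "y": 0, "z": 0, "ax": 0, "ay": 0, "az": 0}, {"hand": 64, "x": 0, "y": 0, "z": 0, "ax": 0, "ay": 0, "az": 0}, {"hand": 61, "x": 0, "y": 0, "z": 0, "ax": 0, "ay": 0, "az": 0}, {"hand": 58, "x": 0, "y": 0, "z": 0, "ax": 0, "ay": 0, "az": 0}, {"hand": 57, "x": 0, "y": 0, "z": 0, "ax": 0, "ay": 0, "az": 0}, {"hand": 57, "x": 0, "y": 0, "z": 0, "ax": 0, "ay": 0, "az": 0}, {"hand": 57, "x": 0, "y": 0, "z": 0, "ax": 0, "ay": 0, "az": 0}], "newtons": 8}}

```text
t: 21.4
tool_pos: [0.6309, -0.1444, 0.2222]
orientation: [2.221, 2.221, 0.0]
force: [1.4, 0.5, 0.9]
opening: 0.0594
gripper_force: 8.0
```

```bash
python3 - <<'E'
from h import *
plan(.4783,.1087,.355)
E
```

```text
t 21.4 shift [ 0.2531 -0.1525 -0.1329] turn [0.0005 0.0001 0.0001] deg 0.0 pos [ 0.6309 -0.1444  0.2222] q6 -0.3 open 0.0594
```

Gripped, with the grasp offset at 0.1732. Lifting and carrying to the large box.

Call:
{"name": "carry_out", "arguments": {"targets": [{"hand": 57, "x": 0, "y": 0, "z": -0.01, "ax": 0, "ay": 0, "az": 0}, {"hand": 57, "x": 0, "y": 0, "z": -0.03, "ax": 0, "ay": 0, "az": 0}, {"hand": 57, "x": 0, "y": 0, "z": -0.06, "ax": 0, "ay": 0, "az": 0}, {"hand": 57, "x": 0.01, "y": -0.006, "z": -0.1, "ax": 0, "ay": 0, "az": 0}, {"hand": 57, "x": 0.04, "y": -0.024, "z": -0.125, "ax": 0, "ay": 0, "az": 0}, {"hand": 57, "x": 0.08, "y": -0.048, "z": -0.133, "ax": 0, "ay": 0, "az": 0}, {"hand": 57, "x": 0.12, "y": -0.072, "z": -0.133, "ax": 0, "ay": 0, "az": 0}, {"hand": 57, "x": 0.16, "y": -0.096, "z": -0.133, "ax": 0, "ay": 0, "az": 0}]}}

```text
t: 22.4
tool_pos: [0.5339, 0.0167, 0.3571]
orientation: [2.221, 2.22, 0.002]
force: [0.5, 0.8, 0.5]
opening: 0.0596
gripper_force: 8.0
```

Call:
{"name": "carry_out", "arguments": {"targets": [{"hand": 57, "x": 0.038, "y": -0.023, "z": 0, "ax": 0, "ay": 0, "az": 0}, {"hand": 57, "x": 0.07, "y": -0.042, "z": 0, "ax": 0, "ay": 0, "az": 0}, {"hand": 57, "x": 0.088, "y": -0.053, "z": 0, "ax": 0, "ay": 0, "az": 0}, {"hand": 57, "x": 0.093, "y": -0.056, "z": 0, "ax": 0, "ay": 0, "az": 0}, {"hand": 57, "x": 0.093, "y": -0.056, "z": 0, "ax": 0, "ay": 0, "az": 0}, {"hand": 57, "x": 0.093, "y": -0.056, "z": 0, "ax": 0, "ay": 0, "az": 0}]}}

```text
t: 23.15
tool_pos: [0.4792, 0.1079, 0.3554]
orientation: [2.222, 2.22, 0.0]
force: [-0.2, -0.2, -0.9]
opening: 0.0593
gripper_force: 8.0
```

```bash
python3 look.py .03 .1732 pics/w8.png .4783 .1087 .2302
```

```text
red [319.1 310.2] 72.9 (247, 238, 145, 113) held at [0.4793 0.1076 0.1822]
red [539.5  90.5] 33.3 (508, 60, 64, 60) held at [0.5601 0.1948 0.1822]
expected 318.8329030623848 309.46170959369164 72.40708214830461
t 23.2 shift [ 0.0008 -0.0009  0.125 ] turn [ 0.0001  0.0002 -0.001 ] deg 0.1 pos [0.4791 0.1079 0.3552] q6 0.12 open 0.0596
```

View pics/w8.png

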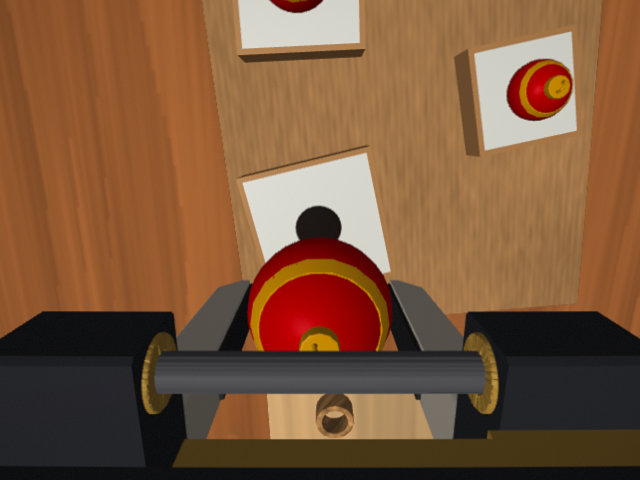

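The large bauble is held upright, the hole is at (318,228), and the earlier two are still seated. Lowering.

Call:
{"name": "carry_out", "arguments": {"targets": [{"hand": 57, "x": 0.0008, "y": -0.0008, "z": 0.03, "ax": 0, "ay": 0, "az": 0}, {"hand": 57, "x": 0.0008, "y": -0.0008, "z": 0.07, "ax": 0, "ay": 0, "az": 0}, {"hand": 57, "x": 0.0008, "y": -0.0008, "z": 0.1, "ax": 0, "ay": 0, "az": 0}, {"hand": 57, "x": 0.0008, "y": -0.0008, "z": 0.113, "ax": 0, "ay": 0, "az": 0}, {"hand": 57, "x": 0.0008, "y": -0.0008, "z": 0.119, "ax": 0, "ay": 0, "az": 0}, {"hand": 57, "x": 0.0008, "y": -0.0008, "z": 0.1215, "ax": 0, "ay": 0, "az": 0}, {"hand": 57, "x": 0.0008, "y": -0.0008, "z": 0.1225, "ax": 0, "ay": 0, "az": 0}, {"hand": 57, "x": 0.0008, "y": -0.0008, "z": 0.1225, "ax": 0, "ay": 0, "az": 0}]}}

```text
t: 24.2
tool_pos: [0.4783, 0.1095, 0.2333]
orientation: [2.221, 2.221, 0.002]
force: [0.5, -0.4, 0.3]
opening: 0.0598
gripper_force: 8.0
```

```bash
python3 - <<'E'
from h import *
plan(.4783,.1087,.2302)
E
```

```text
t 24.2 shift [-0.0008 -0.      0.0031] turn [ 0.0013 -0.0001  0.    ] deg 0.1 pos [0.4783 0.1095 0.2333] q6 0.12 open 0.0598
```

Call:
{"name": "carry_out", "arguments": {"targets": [{"hand": 57, "x": -0.0007, "y": 0, "z": 0.001, "ax": 0, "ay": 0, "az": 0}, {"hand": 57, "x": -0.0007, "y": 0, "z": 0.0018, "ax": 0, "ay": 0, "az": 0}, {"hand": 57, "x": -0.0007, "y": 0, "z": 0.0024, "ax": 0, "ay": 0, "az": 0}, {"hand": 57, "x": -0.0007, "y": 0, "z": 0.0027, "ax": 0, "ay": 0, "az": 0}, {"hand": 57, "x": -0.0007, "y": 0, "z": 0.0027, "ax": 0, "ay": 0, "az": 0}, {"hand": 57, "x": -0.0007, "y": 0, "z": 0.0027, "ax": 0, "ay": 0, "az": 0}]}}

```text
t: 24.95
tool_pos: [0.4781, 0.1086, 0.2302]
orientation: [2.221, 2.221, 0.0]
force: [-1.8, -2.2, 4.8]
opening: 0.0593
gripper_force: 8.0
```

Seated at 4.8 N. Releasing and rising.

Call:
{"name": "carry_out", "arguments": {"targets": [{"hand": 65, "x": 0, "y": 0, "z": 0, "ax": 0, "ay": 0, "az": 0}, {"hand": 69, "x": 0, "y": 0, "z": 0, "ax": 0, "ay": 0, "az": 0}, {"hand": 77, "x": 0, "y": 0, "z": 0, "ax": 0, "ay": 0, "az": 0}, {"hand": 90, "x": 0, "y": 0, "z": 0, "ax": 0, "ay": 0, "az": 0}, {"hand": 100, "x": 0, "y": 0, "z": 0, "ax": 0, "ay": 0, "az": 0}, {"hand": 100, "x": 0, "y": 0, "z": -0.02, "ax": 0, "ay": 0, "az": 0}, {"hand": 100, "x": 0, "y": 0, "z": -0.06, "ax": 0, "ay": 0, "az": 0}, {"hand": 100, "x": 0, "y": 0, "z": -0.11, "ax": 0, "ay": 0, "az": 0}]}}

```text
t: 25.95
tool_pos: [0.4773, 0.1086, 0.3399]
orientation: [-2.22, -2.22, 0.003]
force: [1.2, 0.5, 0.9]
opening: 0.0927
gripper_force: 0.0
```

Call:
{"name": "carry_out", "arguments": {"targets": [{"hand": 100, "x": 0, "y": 0, "z": -0.04, "ax": 0, "ay": 0, "az": 0}, {"hand": 100, "x": 0, "y": 0, "z": -0.05, "ax": 0, "ay": 0, "az": 0}, {"hand": 100, "x": 0, "y": 0, "z": -0.05, "ax": 0, "ay": 0, "az": 0}, {"hand": 100, "x": 0, "y": 0, "z": -0.05, "ax": 0, "ay": 0, "az": 0}]}}

```text
t: 26.45
tool_pos: [0.4774, 0.1086, 0.3877]
orientation: [-2.22, -2.22, 0.004]
force: [-0.7, -0.5, 0.5]
opening: 0.093
gripper_force: 0.0
```

```bash
python3 - <<'E'
from h import *
p,_=read_camera("scene");cv2.imwrite("pics/s9.png",p)
E
```

```text
(no output)
```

View pics/s9.png

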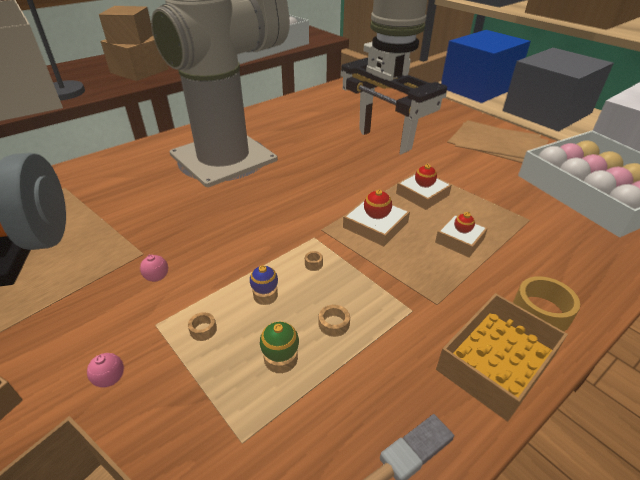

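All three reds stand cap up in their boxes: large at (378,205), medium at (426,176) and small at (465,222). Blue (264,279) and green (279,341) are still on their rings, and the arm is clear.

```bash
python3 -c "
from plant import robot
print(robot.close_job())"
```

```text
the job is handed in; nothing more can be done
None
```

The small, medium and large red baubles were packed in that order, each cap up in its own box, with blue and green still on their rings; I handed the job in at about 26.5 s of the 96 s limit.

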